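# Load the feet hopper and start the count

## Task

Tip the hinged tray by its raised bar so that all four levelling feet slide into the hopper, and let the tray back down. Then start the count: press the round key on the keypad just until it clicks (its resistance gives way), no further into its end stop, and let it go. Leave the square and oblong keys and the other things on the bench alone.

Things in the scene. Friction and masses are not known exactly. Their poses are not given: they have to be found in the camera images.
- feeder: Fixed grey sheet-metal feeder on a 200 x 360 mm base plate: open-topped hopper on its +y side, tip tray on a pedestal on its -y side. Origin on the table under the middle of the tray's hinge; x along the hinge, y from tray to hopper, z up. Hopper inside 172 x 154 mm; its wall tops are 115 mm (under the hinge), 155 mm (sides) and 175 mm (far wall, 160 mm in +y) above the table.
- hopper_in (a point): Centre of the hopper's inner floor, 82 mm in +y from the hinge and 18 mm above the table. Axes as the feeder's.
- tray_hinge (a point): Middle of the tray's hinge axis, 120 mm above the table; fixed. Axes as the feeder's: x along the hinge, y towards the hopper. The aluminium tray is 144 mm wide along the hinge, reaches 134 mm out in -y, has 35 mm walls on three sides and is open towards the hopper.
- tray (a joint): Angle of the tip tray (rad): 0 down and level, up to 1.2 as its outer (-y) side is raised about the hinge. Lightly damped, no latch: let go, it falls back to 0 by itself in about a second. The feet slide off only when it is steep: tip it to about 1.1 or more and wait a second. Tray and feet weigh about 0.55 kg.
- tray_bar (a point): Centre of the black round bar on the tray's outer edge, moving with it: 12 mm thick, along the hinge direction, held at both ends by uprights; its middle 100 mm is free. With the tray down it is 134 mm in -y of the hinge axis and 80 mm above it (200 mm above the table), 45 mm above the tray wall's rim. Fingers can straddle it from above and carry it on its arc about the hinge.
- foot0: Loose steel levelling foot for an equipment rack: disc 32 mm across and 9 mm thick with a stem 16 mm across, 28 mm tall over all, about 50 g; stands in the tray. Origin at the centre of the disc's underside, z along the stem.
- foot1: Loose steel levelling foot for an equipment rack: disc 32 mm across and 9 mm thick with a stem 16 mm across, 28 mm tall over all, about 50 g; stands in the tray. Origin at the centre of the disc's underside, z along the stem.
- foot2: Loose steel levelling foot for an equipment rack: disc 32 mm across and 9 mm thick with a stem 16 mm across, 28 mm tall over all, about 50 g; stands in the tray. Origin at the centre of the disc's underside, z along the stem.
- foot3: Loose steel levelling foot for an equipment rack: disc 32 mm across and 9 mm thick with a stem 16 mm across, 28 mm tall over all, about 50 g; stands in the tray. Origin at the centre of the disc's underside, z along the stem.
- keypad: Fixed low grey keypad console, 100 x 210 mm and 34 mm high, with a row of three white keys 58 mm apart along its y, in an order that varies. Origin at the centre of its underside on the table, y along the row.
- round_key (a joint): Travel of the round dome key (m): 0 at rest, 0.009 at most. It resists from 1 N up to a peak of about 5 N at 2.2 mm, then gives way (the click) to about 2.6 N at 4.8 mm; beyond, it stiffens towards its end stop: 5 N at 6.3 mm, 6.6 N at 7 mm, 9 N at 8 mm. Clicked from 3 mm on, over-pressed beyond 7.5 mm. Springs back when let go.
- round_key_top (a point): Centre of the round key's slightly domed top (key 30 mm across), 58 mm above the table at rest and 16 mm above its square black bezel; moves down with the key.
- square_key (a joint): Travel of the 26 x 26 mm square key (m), 0 at rest; not to be pressed.
- square_key_top (a point): Centre of the square key's top, 58 mm above the table.
- oblong_key (a joint): Travel of the oblong key, 36 mm along the console's x and 16 mm along its y (m), 0 at rest; not to be pressed.
- oblong_key_top (a point): Centre of the oblong key's top, 58 mm above the table.
- tape_roll: Bystander: loose roll of brown packing tape lying flat, 100 mm across, 48 mm high. Origin at the centre of its underside.
- screwdriver: Bystander: loose screwdriver, 200 mm long, lying on the table.
- carton: Bystander: loose small carton, 80 x 120 mm, 80 mm high. Origin at the centre of its underside.

How it is judged:
On the way, in this order (a step that is already met when the one before it is completed fails the run):
1. all four feet lie in the hopper and the tray is back down (x of foot0 in the frame of hopper_in between -0.09 and 0.09 m and y of foot0 in the frame of hopper_in between -0.082 and 0.082 m and z of each of foot0, foot1, foot2, foot3 in the frame of hopper_in below 0.09 m and x of foot1 in the frame of hopper_in between -0.09 and 0.09 m and y of foot1 in the frame of hopper_in between -0.082 and 0.082 m and x of foot2 in the frame of hopper_in between -0.09 and 0.09 m and y of foot2 in the frame of hopper_in between -0.082 and 0.082 m and x of foot3 in the frame of hopper_in between -0.09 and 0.09 m and y of foot3 in the frame of hopper_in between -0.082 and 0.082 m and value of joint tray below 0.12 rad), for 0.2 s.
2. the round key is pressed past its click (value of joint round_key above 0.003 m), for 0.02 s.
At the end, for the whole second after the job is handed in: All four feet lie at rest inside the hopper (speed under 0.03 m/s), the tray is down (under 0.12 rad), and the round key, after its click, is let go (within 1.5 mm of its rest) (all of step 1 and value of joint round_key below 0.0015 m and linear speed of each of foot0, foot1, foot2, foot3 below 0.03 m/s); the robot touches nothing.
It fails at once if the round key is pressed through into its end stop (beyond 7.5 mm) (value of joint round_key above 0.0075 m).
It fails at once if the round key is clicked before the feet are in the hopper and the tray is down (value of joint round_key above 0.003 m and not ((x of foot0 in the frame of hopper_in between -0.09 and 0.09 m and y of foot0 in the frame of hopper_in between -0.082 and 0.082 m and z of each of foot0, foot1, foot2, foot3 in the frame of hopper_in below 0.09 m and x of foot1 in the frame of hopper_in between -0.09 and 0.09 m and y of foot1 in the frame of hopper_in between -0.082 and 0.082 m and x of foot2 in the frame of hopper_in between -0.09 and 0.09 m and y of foot2 in the frame of hopper_in between -0.082 and 0.082 m and x of foot3 in the frame of hopper_in between -0.09 and 0.09 m and y of foot3 in the frame of hopper_in between -0.082 and 0.082 m) and value of joint tray below 0.12 rad)).
It fails at once if the square or the oblong key is pressed (over 3 mm) (value of joint any of square_key, oblong_key above 0.003 m).
It fails at once if the tape roll, the screwdriver or the carton is moved by over 40 mm (distance of any of tape_roll, screwdriver, carton from where it was at the start of the episode above 0.04 m).
It also fails if it takes over 64 s, if anything falls off the work surface, if the arm or the gripper's body presses on something with over 40 N, if the wrist force passes 120 N, or if a joint passes its speed limit or range.

## Robot

A 7-joint arm with a two-finger parallel gripper is mounted at the origin on the work surface. World frame = base frame: x ahead of the robot, y to its left, z up, the work surface at z = 0. Lengths are in m, angles in rad, forces in N, time in s.
With the tool pointing down it reaches from about 0.4 to 0.875 m from the base axis. Payload 19.3 kg.
Tool frame: the origin (TCP) lies at the very end of the fingers, on their centre line; the grasp point (between the pads) lies 19 mm behind it; z points along the fingers, y is the direction in which the jaws open and shut (so a half turn about z gives the same grasp; the last joint's range is limited). The gripper opens to 85 mm and grips with 20 to 120 N. Pads are 22 mm wide; open, the fingers measure 114 mm over their backs; the gripper's body (76 mm by 85 mm) begins 54 mm behind the grasp point. The pads swing forward as they close: fully open they stand 13 mm farther back than shut.
Start: joints at [-1.195, 0.521, -0.036, 1.599, 0.021, 1.021, -0.113], TCP at [0.27, 0.564, 0.231] pointing down, gripper open.
Joint ranges: [-2.91, 2.91], [-0.3, 2.13], [-1.5, 1.42], [0.17, 2.43], [-1.26, 4.41], [0.16, 1.93], [-2.52, 2.52]. Speed limits (rad/s): [1.89, 1.89, 2.39, 2.39, 3.01, 3.01, 3.01].

## Interface

Orientations are given as [roll, pitch, yaw] about the fixed x, y, z axes, in that order (R = Rz(yaw) Ry(pitch) Rx(roll)).
In Python, from workcell import bot gives the robot as it stands. The module is installed in compiled form; this text tells all that it offers.
- The arm moves only by the shell command python3 -m inch 'ROWS' [FORCE]. ROWS is JSON, a list of rows, each an object of numbers: "dx", "dy", "dz": the shift along the tool's x, y, z in mm; "rx", "ry", "rz": the turn, a rotation vector about the tool's x, y, z in rad; "hand": the closure, from -1 (fully open) to 1 (shut), so that 0 is half open. In form: [{"dx": .., "dy": .., "dz": .., "rx": .., "ry": .., "rz": .., "hand": ..}, ...]. A call has 1 to 10 rows; each row shifts and turns the commanded pose from where the row before left it, along the tool's axes as they then stand; what a row does not reach is not made up. A row lasts 1/10 s, in which the tool goes at most 50 mm and 8.59 degrees, less where a joint would pass 70% of its speed; a pose out of reach is approached as far as the arm can. A call with a gripper value outside its range is refused whole. The fingers move at their own pace and stop on an object; FORCE is the grip in N (left out, the last holds). Time passes only in rows, so rows that do not move let the fingers close. It gives the time, the measured TCP pose, the force and the opening at its end, in the units of the state.
- bot.observe(): the state, without advancing time (a new reading comes with each control period).
- bot.grab_frame(name): name is "scene" or "top"; returns (picture, depth): 400x640x3 uint8, red, green, blue; 400x640 float32, m along the optical axis (not along the pixel's ray), 0 where there is no reading.
- bot.get_calibration(name): a dict with "vertical_fov" (degrees; the focal length in pixels is half the picture's height over the tangent of half this angle, whatever the lens; pixels are square), "cx", "cy" (the principal point, pixels), "k1" (the pictures are not rectified: a ray, as slopes to the right and down, at radius r is drawn at 1 + k1 r^2 times it, then the intrinsics apply), "origin" and "orientation" of the camera in the world. Camera axes: x right, y down, z forward; pixel columns grow to the right and rows downward; lengths in m; the calibration is good to about 2 mm. A picture is of the moment at which its call begins. get_calibration takes no time and is no camera call.
- bot.job_done(): hands the job in, once; it reports no verdict.
Trained networks look in the newest picture that a camera, given by its name, has taken for a name from the list of things; names that differ only in an ending like _2 or _b are one class to them, and where a whole thing is asked for, a point or a joint stands for the part that bears it (a point fixed in the world has none). Each returns a list of dicts, best first, with "score" (0 to 1); they miss things now and then, are a little off and sometimes report something else, mostly with a low value. They report only what shows in the picture. A call takes as long as a camera call.
- bot.trace(camera, target): "region" (400x640 bool, what is visible of it) and "box" ([left, top, right, bottom] in pixels, round what is visible of it).
- bot.tip_of(camera, target): "centre" ([row, column] in pixels: a listed point, or the origin of a listed thing).
The state is a dict: "clock": time; "qpos": joint angles; "qd": joint speeds; "joint_efforts": joint torques, N m; "position": TCP position; "tool_rot": TCP orientation; "force": force on the tool from outside, world axes, zero at the start; "moment": the same for the moment, N m; "grip_width": finger opening in m.
Only numpy, scipy, OpenCV 4.12 (cv2) and the standard library are available. Lean on these libraries where they do the work, as an engineer would, in place of code of your own. Each camera call takes 0.05 s, during which the arm holds its last target.

## Working session

There is one attempt and no reset: what is moved stays moved. The work goes in short steps, Python scripts to look and compute and a shell command to move; the robot and the scene stay as the last step left them, time stands still between calls to the robot, and variables do not carry over. Pictures are saved under pics/ and viewed, and the job is handed in when it is done.

```bash
mkdir -p pics; cat > h.py <<'E'
import numpy as np, cv2
from scipy.spatial.transform import Rotation as R
from workcell import bot
def cal(n):
    c=bot.get_calibration(n); f=200/np.tan(np.radians(c['vertical_fov'])/2)
    return c,f
def px2w(n,row,col,depth):
    c,f=cal(n); xd=(col-c['cx'])/f; yd=(row-c['cy'])/f
    rd=np.hypot(xd,yd); r=rd
    for _ in range(30): r=rd/(1+c['k1']*r*r)
    s=r/rd if rd>1e-9 else 1
    p=np.array([xd*s,yd*s,1.0])
    Rm=R.from_euler('xyz',c['orientation']).as_matrix()
    return np.array(c['origin']),Rm@p, np.array(c['origin'])+Rm@p*depth
def atz(n,row,col,z):
    o,d,_=px2w(n,row,col,1); return o+d*(z-o[2])/d[2]
def w2px(n,P):
    c,f=cal(n); Rm=R.from_euler('xyz',c['orientation']).as_matrix()
    q=Rm.T@(np.array(P)-c['origin']); x,y=q[:2]/q[2]; k=1+c['k1']*(x*x+y*y)
    return c['cy']+f*y*k, c['cx']+f*x*k
E
python3 - <<'E'
from h import *
print(bot.observe())
for n in('scene','top'):
    print(bot.get_calibration(n))
    im,d=bot.grab_frame(n); cv2.imwrite(f'pics/{n}0.png',im[:,:,::-1]); np.save(f'{n}0.npy',d)
    for t in ['tray_bar','tray_hinge','round_key_top','square_key_top','oblong_key_top','feeder','keypad','hopper_in']:
        try:
            r=bot.tip_of(n,t)
        except Exception as e: print(t,e); continue
        for q in r[:2]:
            rr,cc=q['centre']; 
            z={'tray_bar':.2,'tray_hinge':.12,'hopper_in':.018}.get(t,.058 if 'key_' in t else 0)
            print(n,t,round(q['score'],2),np.round(q['centre'],1),np.round(atz(n,rr,cc,z),4))
E
```

```text
{'clock': 0.0, 'qpos': array([-1.19519659,  0.52203289, -0.03631941,  1.59997298,  0.02118749,
        1.02111665, -0.11279415]), 'qd': array([ 0.00050518,  0.00050991, -0.00020465, -0.00138024,  0.00141784,
       -0.00093647, -0.00026518]), 'joint_efforts': array([-3.31424299e-04, -9.27115059e+01,  1.97960928e+00, -3.69942248e+01,
        1.78228004e-02,  8.10123951e-03, -6.37809165e-06]), 'position': array([0.26937929, 0.56360328, 0.2307266 ]), 'tool_rot': array([-3.14044977e+00,  7.50340101e-05,  2.69577474e+00]), 'force': array([ 0.0575209 ,  0.16750902, -0.49586852]), 'moment': array([ 0.03247991,  0.01937552, -0.03777495]), 'grip_width': 0.08534389099573676}
{'vertical_fov': 48.803023612124875, 'cx': 328.8996539188477, 'cy': 197.92929524093196, 'k1': -0.0790577081290777, 'origin': array([1.52355726, 0.86242648, 0.96234105]), 'orientation': array([-2.15590886, -0.01984422,  2.30537141])}
scene tray_bar 0.71 [173.7 323.2] [ 0.5616 -0.0122  0.2   ]
scene tray_hinge 0.89 [211.9 349.5] [0.5835 0.1278 0.12  ]
scene round_key_top 0.35 [175.4 286.4] [ 0.495  -0.2724  0.058 ]
scene squ
[... 825 characters left out ...]
top tray_hinge 0.76 [201.2 296.7] [0.5764 0.1254 0.12  ]
top tray_hinge 0.67 [201.8 347.2] [ 0.5738 -0.0121  0.12  ]
top round_key_top 0.63 [227.9 429.8] [ 0.4994 -0.2506  0.058 ]
top round_key_top 0.34 [271.  186.2] [0.3799 0.4477 0.058 ]
top square_key_top 0.6 [224.5 448.6] [ 0.5089 -0.3039  0.058 ]
top square_key_top 0.19 [203.8 295.4] [0.5708 0.1335 0.058 ]
top oblong_key_top 0.4 [233.  409.9] [ 0.4851 -0.194   0.058 ]
top feeder 0.67 [199.3 298.4] [0.5857 0.1286 0.    ]
top feeder 0.23 [214.2 304.1] [0.5404 0.1115 0.    ]
top keypad 0.56 [226.2 428.2] [ 0.5023 -0.2616  0.    ]
top hopper_in 0.83 [195.6 269.4] [0.5968 0.2142 0.018 ]
top hopper_in 0.37 [209.3 327.9] [0.5547 0.0395 0.018 ]
```

View pics/top0.png

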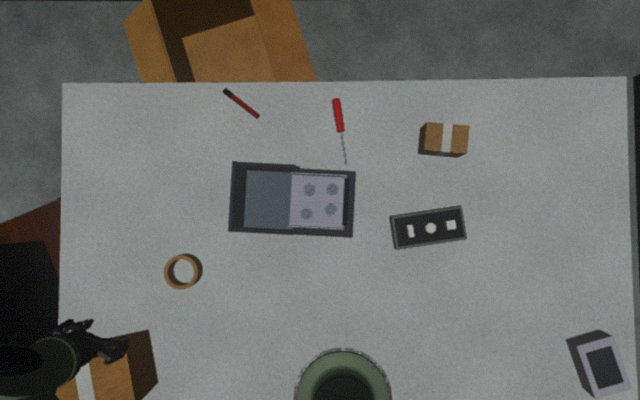

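View pics/scene0.png

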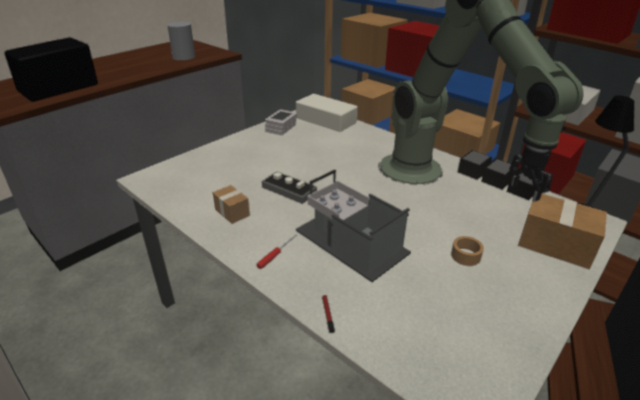

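The top view shows the feeder at cols 229-355, rows 162-237, with the tray on the right (−y world). The keypad is at cols 390-466, with the round key in the middle at about (228,430), the oblong on the left and the square on the right. Next I'll measure yaw and the exact points.

```bash
python3 - <<'E'
from h import *
im=cv2.imread('pics/top0.png'); d=np.load('top0.npy')
crop=im[150:260,220:480]; cv2.imwrite('pics/crop0.png',cv2.resize(crop,None,fx=3,fy=3,interpolation=cv2.INTER_CUBIC))
# cloud
P=np.zeros((400,640,3))
for r in range(150,260):
    for c in range(220,480):
        if d[r,c]>0: P[r,c]=px2w('top',r,c,d[r,c])[2]
np.save('P.npy',P)
sub=P[150:260,220:480]
# bar: z in .185-.215 right of tray
m=(P[...,2]>.185)&(P[...,2]<.215); rr,cc=np.where(m)
print(len(rr)); 
for c in range(220,370,3):
    k=np.where(m[:,c])[0]
    if len(k): print(c,k.min(),k.max(),np.round(P[k,c].mean(0),3))
print(np.round(P[200,225:365:4],3))
# white keys
w=(im.min(2)>200); w[:, :385]=0; w[:,475:]=0; w[:190]=0;w[260:]=0
n,l,s,ce=cv2.connectedComponentsWithStats(w.astype(np.uint8))
for i in range(1,n):
    if s[i][4]>15: print(s[i],ce[i],np.round(atz('top',ce[i][1],ce[i][0],.058),4),np.round(P[l==i].mean(0),4))
for t in ['keypad','feeder','tray_bar']:
  for n in ['top']:
    r=bot.trace(n,t)[0]; m=r['region'].astype(np.uint8); c=max(cv2.findContours(m,0,2)[0],key=cv2.contourArea); q=cv2.minAreaRect(c); print(t,r['score'],r['box'],q)
    if t=='keypad':
      b=cv2.boxPoints(q); print(np.round([atz('top',y,x,.034) for x,y in b],4))
E
```

```text
Traceback (most recent call last):
  File "h.py", line 8, in px2w
    c,f=cal(n); xd=(col-c['cx'])/f; yd=(row-c['cy'])/f
        ~~~^^^
  File "h.py", line 5, in cal
    c=bot.get_calibration(n); f=200/np.tan(np.radians(c['vertical_fov'])/2)
ValueError: time passes only in moves, steps and waits
```

View pics/crop0.png

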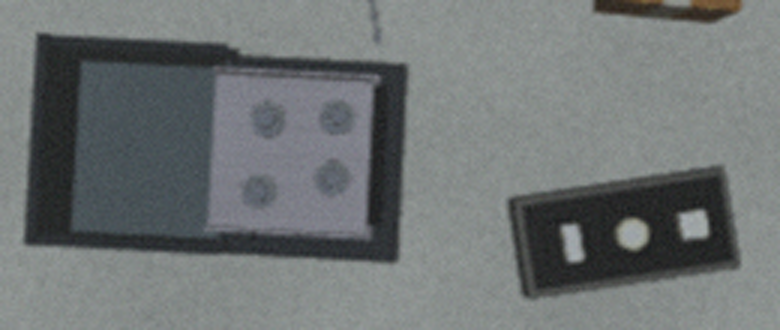

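The crop shows four feet in the tray at crop (268,118), (337,117), (258,190) and (332,178). The bar isn't clearly visible from the top. The keypad order is oblong, round, square. I'll cache the calibration and vectorise the maths.

```bash
cat > h.py <<'E'
import numpy as np, cv2, pickle, os
from scipy.spatial.transform import Rotation as R
from workcell import bot
if not os.path.exists('cal.pkl'):
    pickle.dump({n:bot.get_calibration(n) for n in('scene','top')},open('cal.pkl','wb'))
CAL=pickle.load(open('cal.pkl','rb'))
def KD(n):
    c=CAL[n]; f=200/np.tan(np.radians(c['vertical_fov'])/2)
    return np.array([[f,0,c['cx']],[0,f,c['cy']],[0,0,1.]]),np.array([c['k1'],0,0,0.]),R.from_euler('xyz',c['orientation']).as_matrix(),np.array(c['origin'])
def rays(n,row,col):
    K,D,Rm,o=KD(n)
    uv=np.stack([np.ravel(col),np.ravel(row)],1).astype(float)[:,None]
    p=cv2.undistortPoints(uv,K,D)[:,0]
    return o,np.c_[p,np.ones(len(p))]@Rm.T
def atz(n,row,col,z):
    o,d=rays(n,row,col); return np.squeeze(o+d*((z-o[2])/d[:,2:3]))
def cloud(n,d):
    rr,cc=np.mgrid[0:400,0:640]; o,v=rays(n,rr,cc); return (o+v*d.reshape(-1,1)).reshape(400,640,3)
def w2px(n,P):
    K,D,Rm,o=KD(n); q=(np.atleast_2d(P)-o)@Rm
    return cv2.projectPoints(q,np.zeros(3),np.zeros(3),K,D)[0][:,0,::-1]
E
python3 - <<'E'
from h import *
im=cv2.imread('pics/top0.png'); d=np.load('top0.npy'); P=cloud('top',d); P[d==0]=0
for z0,z1 in((.185,.215),(.13,.183),(.1,.13)):
    m=(P[...,2]>z0)&(P[...,2]<z1); m[:,:225]=0;m[:,365:]=0;m[:155]=0;m[245:]=0
    rr,cc=np.where(m); print(z0,len(rr))
    if len(rr): print(rr.min(),rr.max(),cc.min(),cc.max(),np.round(P[m].mean(0),3))
print(np.round(P[200,225:365:4],3))
w=(im.min(2)>170).astype(np.uint8); w[:, :395]=0; w[:,460:]=0; w[:212]=0;w[245:]=0
n,l,s,ce=cv2.connectedComponentsWithStats(w)
for i in range(1,n):
    if s[i][4]>15: print(s[i],ce[i],np.round(atz('top',ce[i][1],ce[i][0],.058),4),np.round(P[l==i].mean(0),4))
for t in ['keypad','feeder','tray_bar']:
  for n in ['top','scene']:
    for r in bot.trace(n,t)[:1]:
      m=r['region'].astype(np.uint8); c=max(cv2.findContours(m,0,2)[0],key=cv2.contourArea); q=cv2.minAreaRect(c); print(n,t,r['score'],r['box'],q)
      np.save(f'reg_{n}_{t}.npy',m)
      if n=='top':
        b=cv2.boxPoints(q); print(np.round(atz('top',b[:,1],b[:,0],.034 if t=='keypad' else .2),4))
im=cv2.imread('pics/scene0.png'); cv2.imwrite('pics/crop1.png',cv2.resize(im[150:280,250:420],None,fx=4,fy=4,interpolation=cv2.INTER_CUBIC))
E
```

```text
0.185 224
178 224 342 348 [ 0.573 -0.002  0.203]
0.13 1498
161 234 228 345 [0.585 0.178 0.152]
0.1 2589
166 233 234 343 [0.579 0.09  0.121]
[[ 0.585  0.352 -0.001]
 [ 0.585  0.341 -0.005]
 [ 0.579  0.286  0.177]
 [ 0.581  0.29   0.115]
 [ 0.583  0.29   0.062]
 [ 0.584  0.288  0.016]
 [ 0.584  0.276  0.016]
 [ 0.584  0.263  0.017]
 [ 0.584  0.251  0.019]
 [ 0.584  0.24   0.015]
 [ 0.584  0.228  0.014]
 [ 0.584  0.216  0.016]
 [ 0.583  0.203  0.019]
 [ 0.583  0.192  0.017]
 [ 0.583  0.18   0.015]
 [ 0.583  0.167  0.023]
 [ 0.583  0.156  0.011]
 [ 0.58   0.135  0.123]
 [ 0.58   0.124  0.123]
 [ 0.58   0.114  0.121]
 [ 0.579  0.103  0.122]
 [ 0.579  0.092  0.124]
 [ 0.579  0.081  0.122]
 [ 0.579  0.07   0.124]
 [ 0.579  0.059  0.125]
 [ 0.579  0.048  0.121]
 [ 0.579  0.037  0.124]
 [ 0.579  0.027  0.122]
 [ 0.579  0.016  0.122]
 [ 0.579  0.005  0.122]
 [ 0.576 -0.002  0.205]
 [ 0.582 -0.024  0.01 ]
 [ 0.582 -0.036  0.01 ]
 [ 0.582 -0.049  0.003]
 [ 0.582 -0.061  0.002]]
top keypad 0.88 [388.9, 206.1, 468.3, 247.9] ((427.2457580566406, 227.13815307617188), (34.46443176269531, 73.52742004394531), 81.46923065185547)
[[ 0.5351 -0.1372  0.034 ]
 [ 0.5658 -0.3483  0.034 ]
 [ 0.4667 -0.3611  0.034 ]
 [ 0.4356 -0.1508  0.034 ]]
scene keypad 0.9 [262.4, 176.2, 313.9, 199.0] ((284.65093994140625, 189.47169494628906), (48.21355438232422, 15.659103393554688), 15.945395469665527)
top feeder 0.71 [231.4, 161.1, 356.2, 238.6] ((291.51171875, 199.29312133789062), (124.47998046875, 70.26488494873047), 3.2397005558013916)
[[ 0.5004  0.2947  0.2   ]
 [ 0.6775  0.2848  0.2   ]
 [ 0.6573 -0.0292  0.2   ]
 [ 0.481  -0.0177  0.2   ]]
scene feeder 0.39 [277.6, 171.6, 282.1, 180.0] ((276.5000305175781, 175.0), (6.363960266113281, 6.363961219787598), 45.0)
scene tray_bar 0.76 [308.9, 168.7, 369.2, 215.2] ((334.5494384765625, 197.10281372070312), (61.3448600769043, 43.41328430175781), 37.746803283691406)
```

View pics/crop1.png

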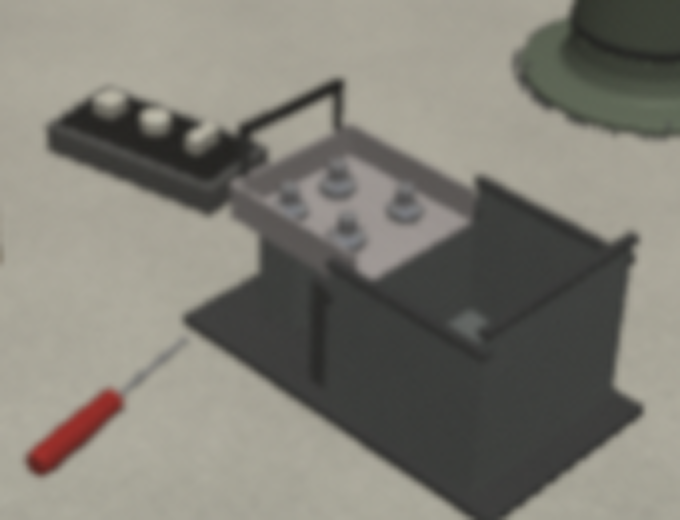

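The scene crop shows the bar from (245,130) to (340,85), with clear space under it, and the screwdriver off to the side. Next: fit lines for the bar and the feeder, and locate the keys.

```bash
python3 - <<'E'
from h import *
im=cv2.imread('pics/top0.png'); d=np.load('top0.npy'); P=cloud('top',d); P[d==0]=0
m=(P[...,2]>.185)&(P[...,2]<.215); m[:,:335]=0;m[:,355:]=0;m[:170]=0;m[235:]=0
q=P[m]; a=np.polyfit(q[:,0],q[:,1],1); print('bar',len(q),q[:,0].min(),q[:,0].max(),a,np.degrees(np.arctan(a[0])),q[:,1].std(),np.percentile(q[:,2],[5,50,95]))
for r in range(178,225,6):
    k=np.where(m[r])[0]; print(r,k.min(),k.max(),np.round(P[r,k].mean(0),4))
# feeder walls: points z .165-.18 far wall ; side wall .15-.16
for z0,z1,c0,c1 in((.168,.185,225,260),(.148,.162,236,300)):
    m=(P[...,2]>z0)&(P[...,2]<z1); m[:,:c0]=0;m[:,c1:]=0;m[:155]=0;m[245:]=0
    q=P[m]; print(z0,len(q),q.min(0).round(3),q.max(0).round(3))
    if c1==260:
        a=np.polyfit(q[:,0],q[:,1],1);print(a,np.degrees(np.arctan(a[0])))
    else:
        for s in (q[:,0]>.58,q[:,0]<=.58):
            a=np.polyfit(q[s,1],q[s,0],1);print(a,s.sum(),np.degrees(np.arctan(a[0])), np.polyval(a,.135))
# tray floor, 0.115-.13
m=(P[...,2]>.112)&(P[...,2]<.13); m[:,:270]=0;m[:,348:]=0;m[:155]=0;m[245:]=0
q=P[m].astype(np.float32);print('tray',cv2.minAreaRect(q[:,:2]*1000))
g=im.min(2).copy(); g[:, :395]=0; g[:,460:]=0; g[:212]=0;g[242:]=0
print(np.sort(g[g>0])[-10:])
w=(g>110).astype(np.uint8)
n,l,s,ce=cv2.connectedComponentsWithStats(w)
for i in range(1,n):
    if s[i][4]>15: print(s[i],ce[i],atz('top',ce[i][1],ce[i][0],.058).round(4),np.round(np.median(P[l==i],0),4))
m=(P[...,2]>.045)&(P[...,2]<.07);m[:,:385]=0;m[:,475:]=0;m[:200]=0;m[255:]=0
n,l,s,ce=cv2.connectedComponentsWithStats(m.astype(np.uint8))
for i in range(1,n):
    if s[i][4]>15: print('dep',s[i],ce[i],np.round(P[l==i].mean(0),4))
E
```

```text
bar 224 0.5159272715954791 0.6312689901379342 [-0.06016877  0.03273349] -3.443265650694123 0.004008655365885045 [0.19981853 0.20363068 0.20650012]
178 345 347 [ 0.6312 -0.0045  0.2044]
184 344 348 [ 0.6162 -0.0044  0.2033]
190 344 348 [ 0.6011 -0.0043  0.2037]
196 343 347 [ 0.5861 -0.0017  0.2034]
202 343 347 [ 0.571  -0.0016  0.2035]
208 343 347 [ 0.556  -0.0015  0.2024]
214 343 346 [0.541  0.     0.2046]
220 342 346 [0.526  0.0013 0.2038]
0.168 303 [0.499 0.281 0.168] [0.68  0.3   0.179]
[-0.05952029  0.32572052] -3.4062430849381813
0.148 487 [0.489 0.116 0.149] [0.68  0.285 0.161]
[0.07497645 0.65632764] 257 4.287811661642542 0.6664494582153389
[0.02689155 0.49263312] 230 1.5404009477914513 0.4962634772949699
tray ((581.7027587890625, 96.82794952392578), (182.38134765625, 198.46910095214844), 1.285488486289978)
[163 163 163 163 163 164 165 165 165 168]
[395 212  15   3  26] [400.46153846 212.5       ] [ 0.5439 -0.1679  0.058 ] [ 0.5453 -0.1779 -0.0006]
[447 220   9  10  74] [450.98648649 224.35135135] [ 0.5093 -0.3106  0.058 ] [ 0.5102 -0.3114  0.0567]
[426 223  10  10  78] [430.5 227.5] [ 0.5006 -0.2526  0.058 ] [ 0.5005 -0.2532  0.0556]
[407 225   8  12  68] [410.42647059 230.52941176] [ 0.4922 -0.1956  0.058 ] [ 0.4922 -0.1952  0.0566]
dep [445 220  12  10  95] [450.44210526 224.27368421] [ 0.5095 -0.3098  0.0556]
dep [425 223  12  11  93] [430.55913978 227.38709677] [ 0.5008 -0.2536  0.055 ]
dep [406 224   9  13  84] [410.35714286 230.03571429] [ 0.4935 -0.1958  0.0561]
```

Measured geometry:
- Bar centre is about (0.573, −0.002, 0.20) and feeder yaw −0.06.
- That puts the hinge at about (0.581, 0.132). The far wall measures 0.291 against 0.292 expected, and the side walls are centred to within 1 mm.
- The round key is at (0.5005, −0.253), with the neighbouring keys 58 mm away on either side.

First I'll raise the tool and turn it to yaw 3.08, so the tool axes match the feeder's.

```bash
python3 -m inch '[{"dz":-30,"hand":-1},{"dz":-30,"rz":-0.13},{"rz":-0.13},{"rz":-0.126},{"dx":-12,"dy":-20},{"dx":-24,"dy":-39},{"dx":-24,"dy":-39},{"dx":-24,"dy":-39},{"dx":-24,"dy":-39},{"dx":-24,"dy":-39}]' 30
```

```text
schema error: expected keys dx, dy, dz, rx, ry, rz, hand
```

```bash
python3 -m inch '[{"dx":0,"dy":0,"dz":-30,"rx":0,"ry":0,"rz":0,"hand":-1},{"dx":0,"dy":0,"dz":-30,"rx":0,"ry":0,"rz":-0.13,"hand":-1},{"dx":0,"dy":0,"dz":0,"rx":0,"ry":0,"rz":-0.13,"hand":-1},{"dx":0,"dy":0,"dz":0,"rx":0,"ry":0,"rz":-0.126,"hand":-1},{"dx":-12,"dy":-20,"dz":0,"rx":0,"ry":0,"rz":0,"hand":-1},{"dx":-24,"dy":-39,"dz":0,"rx":0,"ry":0,"rz":0,"hand":-1},{"dx":-24,"dy":-39,"dz":0,"rx":0,"ry":0,"rz":0,"hand":-1},{"dx":-24,"dy":-39,"dz":0,"rx":0,"ry":0,"rz":0,"hand":-1},{"dx":-24,"dy":-39,"dz":0,"rx":0,"ry":0,"rz":0,"hand":-1},{"dx":-24,"dy":-39,"dz":0,"rx":0,"ry":0,"rz":0,"hand":-1}]' 30
```

```text
clock: 2.2
position: [0.389, 0.3396, 0.2915]
tool_rot: [3.141, 0.0, 3.082]
force: [1.4, 0.6, 0.1]
grip_width: 0.0857
```

```bash
python3 -m inch '[{"dx":-22,"dy":-36,"dz":0,"rx":0,"ry":0,"rz":0,"hand":-1},{"dx":-22,"dy":-36,"dz":0,"rx":0,"ry":0,"rz":0,"hand":-1},{"dx":-22,"dy":-36,"dz":0,"rx":0,"ry":0,"rz":0,"hand":-1},{"dx":-22,"dy":-36,"dz":0,"rx":0,"ry":0,"rz":0,"hand":-1},{"dx":-22,"dy":-36,"dz":0,"rx":0,"ry":0,"rz":0,"hand":-1},{"dx":-22,"dy":-36,"dz":0,"rx":0,"ry":0,"rz":0,"hand":-1},{"dx":-22,"dy":-36,"dz":0,"rx":0,"ry":0,"rz":0,"hand":-1},{"dx":-22,"dy":-36,"dz":0,"rx":0,"ry":0,"rz":0,"hand":-1},{"dx":-22,"dy":-36,"dz":0,"rx":0,"ry":0,"rz":0,"hand":-1},{"dx":-6,"dy":-7,"dz":0,"rx":0,"ry":0,"rz":0,"hand":-1}]'; python3 - <<'E'
from h import *
s=bot.observe(); print(s['position'],s['tool_rot'],s['qpos'])
im,d=bot.grab_frame('scene'); cv2.imwrite('pics/s1.png',cv2.resize(im[110:280,230:430,::-1],None,fx=3,fy=3,interpolation=cv2.INTER_CUBIC))
E
```

```text
clock: 3.2
position: [0.5734, -0.0061, 0.2912]
tool_rot: [-3.14, 0.001, 3.077]
force: [-0.4, 0.5, -0.1]
grip_width: 0.0855
[ 0.57341187 -0.00613705  0.29123913] [-3.13980226e+00  5.93018755e-04  3.07656571e+00] [-0.19102499  0.38218402  0.13291853  1.67305484 -0.05369392  1.08965029
  1.46302448]
```

View pics/s1.png

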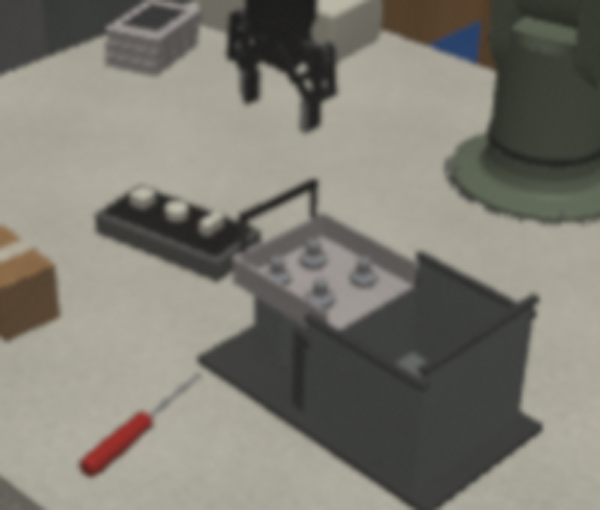

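The gripper is above and straddling the bar, with its fingers at crop (245,95) and (310,125). The feeder hasn't moved. Descending part way and letting it settle.

```bash
python3 -m inch '[{"dx":0,"dy":0,"dz":20,"rx":0,"ry":0,"rz":0,"hand":-1},{"dx":0,"dy":0,"dz":20,"rx":0,"ry":0,"rz":0,"hand":-1},{"dx":0,"dy":0,"dz":15,"rx":0,"ry":0,"rz":0,"hand":-1},{"dx":0,"dy":0,"dz":0,"rx":0,"ry":0,"rz":0,"hand":-1},{"dx":0,"dy":0,"dz":0,"rx":0,"ry":0,"rz":0,"hand":-1}]'
```

```text
clock: 3.75
position: [0.5722, -0.0006, 0.2368]
tool_rot: [3.141, 0.0, 3.082]
force: [0.2, 0.1, 0.0]
grip_width: 0.0856
```

```bash
python3 -m inch '[{"dx":0,"dy":-1,"dz":20,"rx":0,"ry":0,"rz":0,"hand":-1},{"dx":0,"dy":0,"dz":20,"rx":0,"ry":0,"rz":0,"hand":-1},{"dx":0,"dy":0,"dz":15,"rx":0,"ry":0,"rz":0,"hand":-1},{"dx":0,"dy":0,"dz":0,"rx":0,"ry":0,"rz":0,"hand":0},{"dx":0,"dy":0,"dz":0,"rx":0,"ry":0,"rz":0,"hand":0.5},{"dx":0,"dy":0,"dz":0,"rx":0,"ry":0,"rz":0,"hand":1},{"dx":0,"dy":0,"dz":0,"rx":0,"ry":0,"rz":0,"hand":1},{"dx":0,"dy":0,"dz":0,"rx":0,"ry":0,"rz":0,"hand":1},{"dx":0,"dy":0,"dz":0,"rx":0,"ry":0,"rz":0,"hand":1},{"dx":0,"dy":0,"dz":0,"rx":0,"ry":0,"rz":0,"hand":1}]' 30
```

```text
clock: 4.75
position: [0.5724, -0.0034, 0.182]
tool_rot: [-3.14, 0.001, 3.081]
force: [-1.5, -6.3, 5.5]
grip_width: 0.0113
```

Gripped: opening is 11.3 mm on the 12 mm bar. Working out the arc increments.

```bash
python3 -c "
import numpy as np
t=np.r_[np.arange(0,1.16,.06),1.15];a=np.arctan2(80,-134)-t
p=156.06*np.c_[np.cos(a),np.sin(a)];r=np.round(p);print(list(zip(t[1:].round(2),*np.diff(r,axis=0).T*[[1],[-1]])),r[-1])"
```

```text
[(np.float64(0.06), np.float64(5.0), np.float64(-8.0)), (np.float64(0.12), np.float64(6.0), np.float64(-7.0)), (np.float64(0.18), np.float64(5.0), np.float64(-8.0)), (np.float64(0.24), np.float64(7.0), np.float64(-7.0)), (np.float64(0.3), np.float64(7.0), np.float64(-6.0)), (np.float64(0.36), np.float64(7.0), np.float64(-6.0)), (np.float64(0.42), np.float64(7.0), np.float64(-6.0)), (np.float64(0.48), np.float64(8.0), np.float64(-5.0)), (np.float64(0.54), np.float64(8.0), np.float64(-5.0)), (np.float64(0.6), np.float64(9.0), np.float64(-4.0)), (np.float64(0.66), np.float64(8.0), np.float64(-3.0)), (np.float64(0.72), np.float64(9.0), np.float64(-3.0)), (np.float64(0.78), np.float64(9.0), np.float64(-3.0)), (np.float64(0.84), np.float64(9.0), np.float64(-2.0)), (np.float64(0.9), np.float64(9.0), np.float64(-2.0)), (np.float64(0.96), np.float64(10.0), np.float64(-1.0)), (np.float64(1.02), np.float64(9.0), np.float64(-0.0)), (np.float64(1.08), np.float64(9.0), np.float64(-0.0)), (np.float64(1.14), np.float64(10.0), np.float64(1.0)), (np.float64(1.15), np.float64(1.0), np.float64(-0.0))] [ 18. 155.]
```

```bash
python3 -m inch '[{"dx":0,"dy":5,"dz":-8,"rx":0,"ry":0,"rz":0,"hand":1},{"dx":0,"dy":6,"dz":-7,"rx":0,"ry":0,"rz":0,"hand":1},{"dx":0,"dy":5,"dz":-8,"rx":0,"ry":0,"rz":0,"hand":1},{"dx":0,"dy":7,"dz":-7,"rx":0,"ry":0,"rz":0,"hand":1}]' 
```

```text
clock: 5.15
position: [0.5737, 0.0188, 0.2121]
tool_rot: [-3.139, 0.001, 3.08]
force: [-1.0, -12.6, 4.9]
grip_width: 0.011
```

```bash
python3 - <<'E'
from h import *
im,d=bot.grab_frame('scene'); cv2.imwrite('pics/s2.png',cv2.resize(im[110:280,230:430,::-1],None,fx=3,fy=3,interpolation=cv2.INTER_CUBIC))
s=bot.observe(); print(s['position'],s['force'],s['grip_width'])
E
```

```text
[0.57383606 0.01986852 0.21315476] [ -5.58348751 -12.78900635  11.09532002] 0.010772251892281388
```

View pics/s2.png

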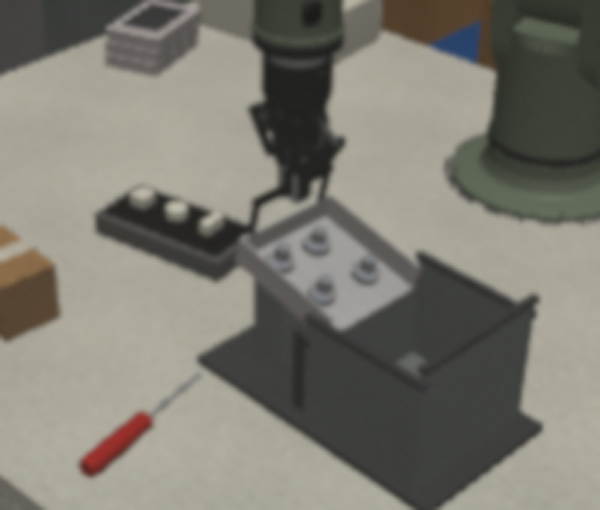

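The tray is tipping about 0.24 rad with the bar held at crop (295,190), and the feet are still standing. Continuing along the arc.

```bash
python3 -m inch '[{"dx":0,"dy":7,"dz":-6,"rx":0,"ry":0,"rz":0,"hand":1},{"dx":0,"dy":7,"dz":-6,"rx":0,"ry":0,"rz":0,"hand":1},{"dx":0,"dy":7,"dz":-6,"rx":0,"ry":0,"rz":0,"hand":1},{"dx":0,"dy":8,"dz":-5,"rx":0,"ry":0,"rz":0,"hand":1},{"dx":0,"dy":8,"dz":-5,"rx":0,"ry":0,"rz":0,"hand":1},{"dx":0,"dy":9,"dz":-4,"rx":0,"ry":0,"rz":0,"hand":1}]' 
```

```text
clock: 5.8
position: [0.5765, 0.0647, 0.2447]
tool_rot: [-3.139, 0.001, 3.08]
force: [-3.4, -6.0, 4.5]
grip_width: 0.0105
```

```bash
python3 -m inch '[{"dx":0,"dy":8,"dz":-3,"rx":0,"ry":0,"rz":0,"hand":1},{"dx":0,"dy":9,"dz":-3,"rx":0,"ry":0,"rz":0,"hand":1},{"dx":0,"dy":9,"dz":-3,"rx":0,"ry":0,"rz":0,"hand":1},{"dx":0,"dy":9,"dz":-2,"rx":0,"ry":0,"rz":0,"hand":1},{"dx":0,"dy":9,"dz":-2,"rx":0,"ry":0,"rz":0,"hand":1}]' 
```

```text
clock: 6.3
position: [0.5791, 0.1105, 0.2569]
tool_rot: [-3.141, 0.001, 3.081]
force: [0.7, -2.9, 0.1]
grip_width: 0.0105
```

```bash
python3 - <<'E'
from h import *
im,d=bot.grab_frame('scene'); cv2.imwrite('pics/s3.png',cv2.resize(im[110:280,230:430,::-1],None,fx=3,fy=3,interpolation=cv2.INTER_CUBIC))
s=bot.observe(); print(s['position'],s['force'],s['grip_width'])
E
```

```text
[0.57925651 0.11237286 0.25702702] [ 1.36479493  1.41504799 -0.89004239] 0.011074696934787027
```

View pics/s3.png

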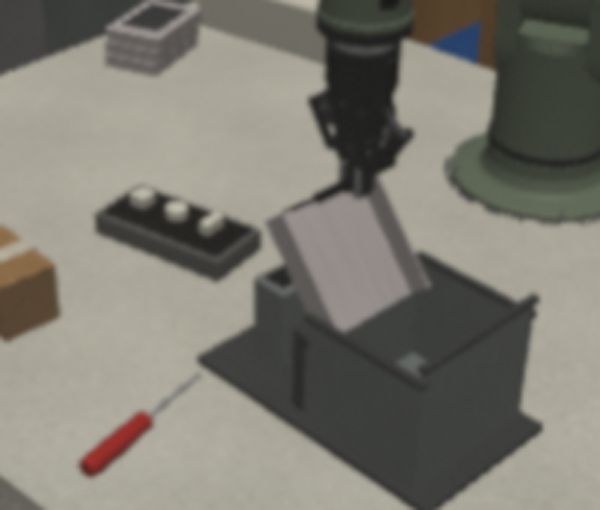

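At about 0.9 rad the tray floor already looks empty. Finishing to about 1.14 rad and dwelling there.

```bash
python3 -m inch '[{"dx":0,"dy":10,"dz":-1,"rx":0,"ry":0,"rz":0,"hand":1},{"dx":0,"dy":9,"dz":0,"rx":0,"ry":0,"rz":0,"hand":1},{"dx":0,"dy":9,"dz":0,"rx":0,"ry":0,"rz":0,"hand":1},{"dx":0,"dy":10,"dz":1,"rx":0,"ry":0,"rz":0,"hand":1},{"dx":0,"dy":0,"dz":0,"rx":0,"ry":0,"rz":0,"hand":1},{"dx":0,"dy":0,"dz":0,"rx":0,"ry":0,"rz":0,"hand":1},{"dx":0,"dy":0,"dz":0,"rx":0,"ry":0,"rz":0,"hand":1},{"dx":0,"dy":0,"dz":0,"rx":0,"ry":0,"rz":0,"hand":1},{"dx":0,"dy":0,"dz":0,"rx":0,"ry":0,"rz":0,"hand":1}]' 
```

```text
clock: 7.25
position: [0.5813, 0.1482, 0.2563]
tool_rot: [-3.142, 0.0, 3.081]
force: [2.8, -1.5, 1.6]
grip_width: 0.0106
```

```bash
python3 -m inch '[{"dx":0,"dy":0,"dz":0,"rx":0,"ry":0,"rz":0,"hand":1},{"dx":0,"dy":0,"dz":0,"rx":0,"ry":0,"rz":0,"hand":1},{"dx":0,"dy":0,"dz":0,"rx":0,"ry":0,"rz":0,"hand":1},{"dx":0,"dy":0,"dz":0,"rx":0,"ry":0,"rz":0,"hand":1},{"dx":0,"dy":0,"dz":0,"rx":0,"ry":0,"rz":0,"hand":1},{"dx":0,"dy":0,"dz":0,"rx":0,"ry":0,"rz":0,"hand":1}]'; python3 - <<'E'
from h import *
a=bot.grab_frame('scene')[0][110:280,230:430]; b=bot.grab_frame('top')[0][120:260,200:380]
b=cv2.resize(b,(int(180*170/140),170))
cv2.imwrite('pics/s4.png',cv2.resize(np.hstack([a,b])[:,:,::-1],None,fx=1.9,fy=1.9,interpolation=cv2.INTER_CUBIC))
E
```

```text
clock: 7.85
position: [0.5813, 0.1485, 0.2563]
tool_rot: [-3.142, 0.0, 3.082]
force: [4.5, -1.9, 1.2]
grip_width: 0.0107
```

View pics/s4.png

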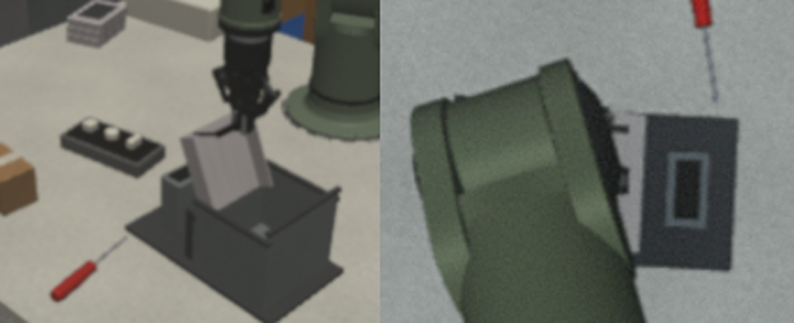

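The tray floor is clean at about 1.15 rad. Lowering back along the same arc.

```bash
python3 -m inch '[{"dx":0,"dy":-10,"dz":-1,"rx":0,"ry":0,"rz":0,"hand":1},{"dx":0,"dy":-9,"dz":0,"rx":0,"ry":0,"rz":0,"hand":1},{"dx":0,"dy":-9,"dz":0,"rx":0,"ry":0,"rz":0,"hand":1},{"dx":0,"dy":-10,"dz":1,"rx":0,"ry":0,"rz":0,"hand":1},{"dx":0,"dy":-9,"dz":2,"rx":0,"ry":0,"rz":0,"hand":1},{"dx":0,"dy":-9,"dz":2,"rx":0,"ry":0,"rz":0,"hand":1},{"dx":0,"dy":-9,"dz":3,"rx":0,"ry":0,"rz":0,"hand":1},{"dx":0,"dy":-9,"dz":3,"rx":0,"ry":0,"rz":0,"hand":1},{"dx":0,"dy":-8,"dz":3,"rx":0,"ry":0,"rz":0,"hand":1}]' 
```

```text
clock: 8.85
position: [0.5762, 0.0659, 0.2429]
tool_rot: [-3.141, -0.0, 3.082]
force: [3.9, 0.8, -3.8]
grip_width: 0.0111
```

```bash
python3 -m inch '[{"dx":0,"dy":-9,"dz":4,"rx":0,"ry":0,"rz":0,"hand":1},{"dx":0,"dy":-8,"dz":5,"rx":0,"ry":0,"rz":0,"hand":1},{"dx":0,"dy":-8,"dz":5,"rx":0,"ry":0,"rz":0,"hand":1},{"dx":0,"dy":-7,"dz":6,"rx":0,"ry":0,"rz":0,"hand":1},{"dx":0,"dy":-7,"dz":6,"rx":0,"ry":0,"rz":0,"hand":1},{"dx":0,"dy":-7,"dz":6,"rx":0,"ry":0,"rz":0,"hand":1},{"dx":0,"dy":-7,"dz":7,"rx":0,"ry":0,"rz":0,"hand":1},{"dx":0,"dy":-5,"dz":8,"rx":0,"ry":0,"rz":0,"hand":1},{"dx":0,"dy":-6,"dz":7,"rx":0,"ry":0,"rz":0,"hand":1},{"dx":0,"dy":-4,"dz":7,"rx":0,"ry":0,"rz":0,"hand":1}]' 
```

```text
clock: 9.85
position: [0.5721, -0.0021, 0.1816]
tool_rot: [-3.141, -0.0, 3.081]
force: [0.6, -5.0, 2.9]
grip_width: 0.0107
```

```bash
python3 -m inch '[{"dx":0,"dy":0,"dz":0,"rx":0,"ry":0,"rz":0,"hand":0.4},{"dx":0,"dy":0,"dz":0,"rx":0,"ry":0,"rz":0,"hand":0},{"dx":0,"dy":0,"dz":0,"rx":0,"ry":0,"rz":0,"hand":-0.4},{"dx":0,"dy":0,"dz":0,"rx":0,"ry":0,"rz":0,"hand":-0.4},{"dx":0,"dy":0,"dz":-10,"rx":0,"ry":0,"rz":0,"hand":-0.4},{"dx":0,"dy":0,"dz":-30,"rx":0,"ry":0,"rz":0,"hand":-0.4},{"dx":0,"dy":0,"dz":-40,"rx":0,"ry":0,"rz":0,"hand":-0.4},{"dx":0,"dy":-10,"dz":-20,"rx":0,"ry":0,"rz":0,"hand":0},{"dx":0,"dy":-30,"dz":0,"rx":0,"ry":0,"rz":0,"hand":0.5},{"dx":0,"dy":-40,"dz":0,"rx":0,"ry":0,"rz":0,"hand":1}]' 
```

```text
clock: 10.85
position: [0.5679, -0.0802, 0.284]
tool_rot: [3.141, 0.002, 3.085]
force: [0.9, 0.1, -1.2]
grip_width: 0.0167
```

```bash
python3 -m inch '[{"dx":0,"dy":-40,"dz":0,"rx":0,"ry":0,"rz":0,"hand":1},{"dx":0,"dy":-40,"dz":0,"rx":0,"ry":0,"rz":0,"hand":1},{"dx":0,"dy":-40,"dz":0,"rx":0,"ry":0,"rz":0,"hand":1},{"dx":0,"dy":0,"dz":0,"rx":0,"ry":0,"rz":0,"hand":1},{"dx":0,"dy":0,"dz":0,"rx":0,"ry":0,"rz":0,"hand":1}]'; python3 - <<'E'
from h import *
s=bot.observe(); print(s['position'],s['tool_rot'],s['force'],s['grip_width'])
a=bot.grab_frame('scene')[0][110:280,230:430]; b,d=bot.grab_frame('top')
P=cloud('top',d)
for r in bot.tip_of('top','foot0'):
    y,x=r['centre']; print(round(r['score'],2),y,x,P[int(round(y)),int(round(x))].round(3))
b=cv2.resize(b[120:260,200:380],(int(180*170/140),170))
cv2.imwrite('pics/s5.png',cv2.resize(np.hstack([a,b])[:,:,::-1],None,fx=1.9,fy=1.9,interpolation=cv2.INTER_CUBIC))
E
```

```text
clock: 11.35
position: [0.5601, -0.2015, 0.283]
tool_rot: [-3.142, 0.0, 3.08]
force: [0.3, 1.8, 0.5]
grip_width: 0.0002
[ 0.56014919 -0.20151378  0.28296706] [-3.14159243e+00  4.88791787e-04  3.08020339e+00] [0.32308251 1.81434517 0.50602687] 0.0002144373351533411
0.63 202.0 273.7 [0.577 0.2   0.025]
0.61 181.9 254.1 [0.636 0.256 0.04 ]
0.55 187.8 287.1 [0.619 0.16  0.028]
0.47 205.9 256.3 [0.565 0.25  0.041]
```

View pics/s5.png

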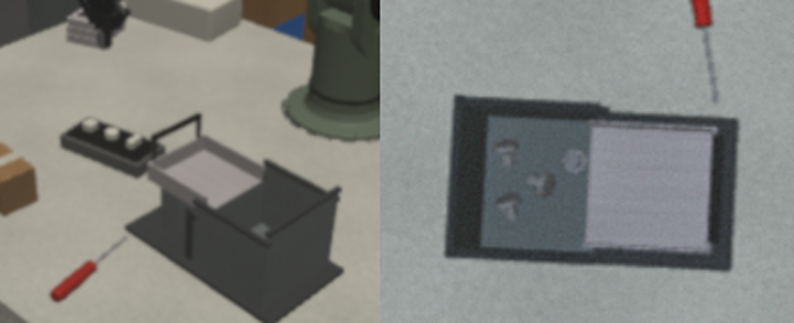

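All four feet show in the hopper (crop (507,150), (575,160), (541,183), (508,207)), at measured z of 0.025-0.04. The tray is down and empty. Moving above the round key.

```bash
python3 -m inch '[{"dx":28,"dy":-28,"dz":0,"rx":0,"ry":0,"rz":0,"hand":1},{"dx":28,"dy":-27,"dz":0,"rx":0,"ry":0,"rz":0,"hand":1},{"dx":0,"dy":0,"dz":30,"rx":0,"ry":0,"rz":0,"hand":1},{"dx":0,"dy":0,"dz":40,"rx":0,"ry":0,"rz":0,"hand":1},{"dx":0,"dy":0,"dz":40,"rx":0,"ry":0,"rz":0,"hand":1},{"dx":0,"dy":0,"dz":40,"rx":0,"ry":0,"rz":0,"hand":1},{"dx":0,"dy":0,"dz":30,"rx":0,"ry":0,"rz":0,"hand":1},{"dx":0,"dy":0,"dz":10,"rx":0,"ry":0,"rz":0,"hand":1},{"dx":0,"dy":0,"dz":0,"rx":0,"ry":0,"rz":0,"hand":1},{"dx":0,"dy":0,"dz":0,"rx":0,"ry":0,"rz":0,"hand":1}]'; python3 - <<'E'
from h import *
s=bot.observe(); print(s['position'],s['tool_rot'],s['force'],s['grip_width'])
a=bot.grab_frame('scene')[0][130:230,240:350]; b,d=bot.grab_frame('top')
b=cv2.resize(b[180:260,380:480],(125,100))
cv2.imwrite('pics/s6.png',cv2.resize(np.hstack([a,b])[:,:,::-1],None,fx=3.2,fy=3.2,interpolation=cv2.INTER_CUBIC))
E
```

```text
clock: 12.5
position: [0.502, -0.2524, 0.0937]
tool_rot: [-3.141, 0.002, 3.082]
force: [0.3, -0.2, 1.0]
grip_width: 0.0001
[ 0.50196779 -0.25240073  0.09371456] [-3.14114786e+00  1.58801766e-03  3.08223429e+00] [ 0.333509   -0.21600545  0.95670616] 5.87212881126167e-05
```

View pics/s6.png

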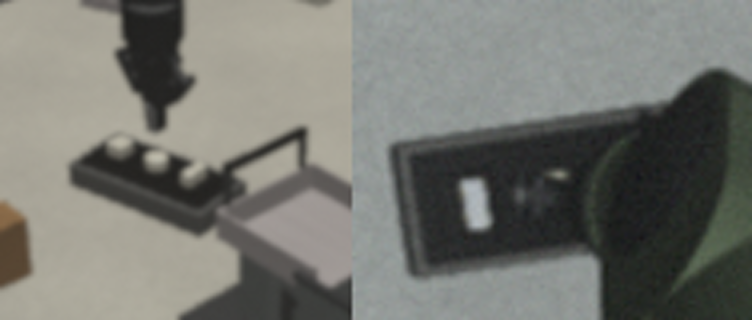

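The closed fingertips are directly above the middle (round) key, with the key at crop (155,160). Descending to about 7 mm above it and then inching by force.

```bash
python3 -m inch '[{"dx":1,"dy":0,"dz":10,"rx":0,"ry":0,"rz":0,"hand":1},{"dx":0,"dy":0,"dz":10,"rx":0,"ry":0,"rz":0,"hand":1},{"dx":0,"dy":0,"dz":8,"rx":0,"ry":0,"rz":0,"hand":1},{"dx":0,"dy":0,"dz":0,"rx":0,"ry":0,"rz":0,"hand":1},{"dx":0,"dy":0,"dz":0,"rx":0,"ry":0,"rz":0,"hand":1},{"dx":0,"dy":0,"dz":0,"rx":0,"ry":0,"rz":0,"hand":1}]'; python3 -m inch '[{"dx":0,"dy":0,"dz":1,"rx":0,"ry":0,"rz":0,"hand":1},{"dx":0,"dy":0,"dz":1,"rx":0,"ry":0,"rz":0,"hand":1},{"dx":0,"dy":0,"dz":0,"rx":0,"ry":0,"rz":0,"hand":1},{"dx":0,"dy":0,"dz":0,"rx":0,"ry":0,"rz":0,"hand":1}]'; 
```

```text
clock: 13.2
position: [0.5002, -0.2525, 0.0645]
tool_rot: [-3.141, 0.0, 3.082]
force: [-0.7, 1.1, 0.3]
grip_width: 0.0001
clock: 13.6
position: [0.5001, -0.2524, 0.0624]
tool_rot: [-3.142, 0.0, 3.082]
force: [0.6, -0.7, 0.6]
grip_width: 0.0
```

```bash
python3 -m inch '[{"dx":0,"dy":0,"dz":1,"rx":0,"ry":0,"rz":0,"hand":1},{"dx":0,"dy":0,"dz":1,"rx":0,"ry":0,"rz":0,"hand":1},{"dx":0,"dy":0,"dz":0,"rx":0,"ry":0,"rz":0,"hand":1},{"dx":0,"dy":0,"dz":0,"rx":0,"ry":0,"rz":0,"hand":1}]'|grep -E 'pos|force'; python3 -m inch '[{"dx":0,"dy":0,"dz":1,"rx":0,"ry":0,"rz":0,"hand":1},{"dx":0,"dy":0,"dz":0,"rx":0,"ry":0,"rz":0,"hand":1},{"dx":0,"dy":0,"dz":0,"rx":0,"ry":0,"rz":0,"hand":1}]'|grep -E 'pos|force'; python3 -m inch '[{"dx":0,"dy":0,"dz":1,"rx":0,"ry":0,"rz":0,"hand":1},{"dx":0,"dy":0,"dz":0,"rx":0,"ry":0,"rz":0,"hand":1},{"dx":0,"dy":0,"dz":0,"rx":0,"ry":0,"rz":0,"hand":1}]'|grep -E 'pos|force'
```

```text
position: [0.5001, -0.2523, 0.0603]
force: [0.2, -0.5, 0.1]
position: [0.5001, -0.2523, 0.0593]
force: [0.7, 0.8, 0.1]
position: [0.5001, -0.2523, 0.0583]
force: [-0.9, -0.2, -0.2]
```

```bash
for i in 1; do :; done; python3 -m inch '[{"dx":0,"dy":0,"dz":1,"rx":0,"ry":0,"rz":0,"hand":1},{"dx":0,"dy":0,"dz":0,"rx":0,"ry":0,"rz":0,"hand":1},{"dx":0,"dy":0,"dz":0,"rx":0,"ry":0,"rz":0,"hand":1}]'|grep -E 'pos|force'; python3 -m inch '[{"dx":0,"dy":0,"dz":0.7,"rx":0,"ry":0,"rz":0,"hand":1},{"dx":0,"dy":0,"dz":0,"rx":0,"ry":0,"rz":0,"hand":1},{"dx":0,"dy":0,"dz":0,"rx":0,"ry":0,"rz":0,"hand":1}]'|grep -E 'pos|force'
```

```text
position: [0.5002, -0.2524, 0.0574]
force: [-0.8, 0.1, 2.3]
position: [0.5001, -0.2524, 0.0567]
force: [-1.0, 0.2, 4.4]
```

```bash
python3 -m inch '[{"dx":0,"dy":0,"dz":0.7,"rx":0,"ry":0,"rz":0,"hand":1},{"dx":0,"dy":0,"dz":0,"rx":0,"ry":0,"rz":0,"hand":1},{"dx":0,"dy":0,"dz":0,"rx":0,"ry":0,"rz":0,"hand":1}]'|grep -E 'pos|force'
```

```text
position: [0.5002, -0.2524, 0.0559]
force: [-0.5, 0.4, 4.2]
```

Contact was at z of about 0.058, as expected. The force is at its peak near 2 mm of travel. Continuing in small steps to see the drop.

```bash
python3 -m inch '[{"dx":0,"dy":0,"dz":0.8,"rx":0,"ry":0,"rz":0,"hand":1},{"dx":0,"dy":0,"dz":0,"rx":0,"ry":0,"rz":0,"hand":1},{"dx":0,"dy":0,"dz":0,"rx":0,"ry":0,"rz":0,"hand":1}]'|grep -E 'pos|force';  python3 -m inch '[{"dx":0,"dy":0,"dz":0.8,"rx":0,"ry":0,"rz":0,"hand":1},{"dx":0,"dy":0,"dz":0,"rx":0,"ry":0,"rz":0,"hand":1},{"dx":0,"dy":0,"dz":0,"rx":0,"ry":0,"rz":0,"hand":1}]'|grep -E 'pos|force'
```

```text
position: [0.5002, -0.2524, 0.0551]
force: [-0.9, 0.1, 4.3]
position: [0.5001, -0.2524, 0.0542]
force: [1.1, -0.9, 3.0]
```

```bash
python3 -m inch '[{"dx":0,"dy":0,"dz":0.8,"rx":0,"ry":0,"rz":0,"hand":1},{"dx":0,"dy":0,"dz":0,"rx":0,"ry":0,"rz":0,"hand":1},{"dx":0,"dy":0,"dz":0,"rx":0,"ry":0,"rz":0,"hand":1}]'|grep -E 'pos|force';  python3 -m inch '[{"dx":0,"dy":0,"dz":0,"rx":0,"ry":0,"rz":0,"hand":1},{"dx":0,"dy":0,"dz":0,"rx":0,"ry":0,"rz":0,"hand":1}]'|grep -E 'pos|force'
```

```text
position: [0.5001, -0.2524, 0.0535]
force: [0.6, -0.8, 1.9]
position: [0.5001, -0.2523, 0.0535]
force: [-0.1, -1.4, 2.3]
```

The force rose to 4.4 N and gave way to about 2 N at roughly 4.5 mm of travel, which is the click. Releasing and retreating.

```bash
python3 -m inch '[{"dx":0,"dy":0,"dz":-3,"rx":0,"ry":0,"rz":0,"hand":1},{"dx":0,"dy":0,"dz":-10,"rx":0,"ry":0,"rz":0,"hand":1},{"dx":0,"dy":0,"dz":-30,"rx":0,"ry":0,"rz":0,"hand":1},{"dx":0,"dy":0,"dz":-40,"rx":0,"ry":0,"rz":0,"hand":1},{"dx":0,"dy":0,"dz":-40,"rx":0,"ry":0,"rz":0,"hand":1},{"dx":30,"dy":-20,"dz":-20,"rx":0,"ry":0,"rz":0,"hand":1},{"dx":30,"dy":-30,"dz":0,"rx":0,"ry":0,"rz":0,"hand":1},{"dx":0,"dy":-30,"dz":0,"rx":0,"ry":0,"rz":0,"hand":1},{"dx":0,"dy":0,"dz":0,"rx":0,"ry":0,"rz":0,"hand":1},{"dx":0,"dy":0,"dz":0,"rx":0,"ry":0,"rz":0,"hand":1}]'; python3 - <<'E'
from h import *
a=bot.grab_frame('scene')[0][110:280,230:430]; b,d=bot.grab_frame('top'); P=cloud('top',d)
for r in bot.tip_of('top','foot0'):
    y,x=r['centre']; print(round(r['score'],2),y,x,P[int(round(y)),int(round(x))].round(3))
print('key z',np.median(P[226:230,429:433,2]), 'neighbours',np.median(P[223:226,449:453,2]),np.median(P[229:232,409:412,2]))
b=cv2.resize(b[120:260,200:480],(340,170))
cv2.imwrite('pics/s7.png',cv2.resize(np.hstack([a,b])[:,:,::-1],None,fx=1.45,fy=1.45,interpolation=cv2.INTER_CUBIC))
E
```

```text
clock: 17.6
position: [0.4351, -0.3287, 0.1969]
tool_rot: [3.141, -0.0, 3.081]
force: [0.6, 0.7, 0.1]
grip_width: -0.0001
0.52 205.1 253.5 [0.569 0.257 0.035]
0.47 201.8 273.6 [0.577 0.199 0.027]
0.41 188.3 283.6 [0.617 0.167 0.047]
0.38 180.9 254.7 [0.64  0.255 0.033]
key z 0.058217774320806215 neighbours 0.05649081820656199 0.057233842462139695
```

View pics/s7.png

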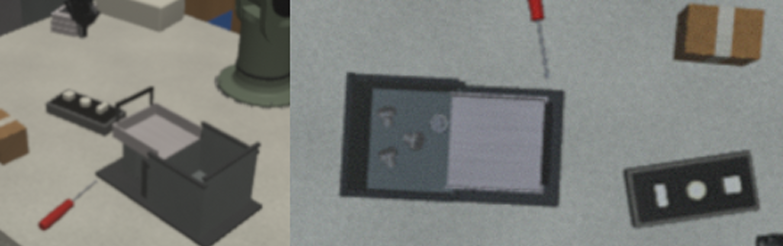

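All four feet are at rest in the hopper (crop around (387-440, 115-160)). The tray is down, the keys are at rest height and the gripper is clear. Handing in.

```bash
python3 -c "
from workcell import bot
print(bot.job_done())"
```

```text
the job is handed in; nothing more can be done
None
```

I tipped all four feet into the hopper, let the tray back down and clicked the round key once. I handed the job in at about 18 s of the 64 s; it reports no verdict.

- **Tray:** I gripped the bar with 30 N and carried it along its arc to about 1.15 rad, where it waited about a second. Then I lowered it the same way and let go. The wrist force readings stayed under about 20 N.
- **Key:** I inched down with closed fingers. Contact came at z of about 58 mm; the force rose to about 4.4 N and gave way to about 2 N at roughly 4.5 mm of travel. I released it there, well short of the 7.5 mm limit.
- **Last checks:**
  - The top picture shows four feet in the hopper, at heights of 27–47 mm, and the tray down and empty.
  - The round key is back at 58 mm.
  - The square and oblong keys read 56.5–57 mm, the same as before I started.
  - The screwdriver and carton look unmoved. I did not check the tape roll again, but the path passed well above it.
- **Failures or disagreements:** One move call was refused because it left out keys, and nothing moved. The first measuring script also failed because of repeated calibration calls. The networks' foot positions shifted a few mm between the two looks, up to about 7 mm for one foot, in keeping with their stated accuracy. The pictures show the feet in the same place.

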